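Put three carburettor parts back into their own trays

ROBOT

A 6-joint arm with a two-finger parallel gripper is mounted at the origin on a cart in front of the work surface, level with it; the furniture and walls round the work are solid. World frame = base frame: x ahead of the robot, y to its left, z up, the work surface at z = 0. Lengths are in m, angles in rad, forces in N, time in s.
With the tool pointing down it reaches from about 0.375 to 0.9 m from the base axis. Payload 3.1 kg.
Tool frame: the origin (TCP) lies midway between the tips of the shut fingers; the grasp point (between the pads) lies 19 mm behind it; z points along the fingers, y is the line along which they close (so a half turn about z gives the same grasp; the last joint's range is limited). The gripper opens to 85 mm and grips with 20 to 120 N. Pads are 22 mm wide; open, the fingers measure 114 mm over their backs; the gripper's body (76 mm by 85 mm) begins 54 mm behind the grasp point. The pads swing forward as they close: fully open they stand 13 mm farther back than shut.
Start: joints at [-1.387, 0.527, 1.433, -0, 1.181, -0.178], TCP at [0.222, -0.584, 0.231] pointing down, gripper open.
Joint ranges: [-3.08, 3.08], [-0.75, 2.2], [0.22, 2.44], [-1.43, 4.57], [0, 2.65], [-2.85, 2.85]. Speed limits (rad/s): [2.79, 2.79, 3.14, 3.14, 3.14, 3.14].

INTERFACE

Orientations are given as a unit quaternion [x, y, z, w].
In Python, from station import manip gives the robot as it stands.
- The arm moves only by the tool move_arm, never from a script. Its argument "increments" is a list that holds one entry, the list of rows, each a list of 5 numbers: the gripper's target within -1 to 1 (shut at 1, half-way at 0, fully open at -1), then the shift along the world's x, y, z in m, then the turn about the world's z in degrees. In form: [[[fingers, dx, dy, dz, twist], ...]]. A call has 1 to 8 rows; each row shifts and turns the commanded pose from where the row before left it; what a row does not reach is not made up. A row lasts 1/10 s, in which the tool goes at most 50 mm and 8.59 degrees, less where a joint would pass 70% of its speed; a pose out of reach is approached as far as the arm can. A call with a gripper value outside its range is refused whole. The fingers move at their own pace and stop on an object; "newtons" is the grip in N (left out, the last holds). Time passes only in rows, so rows that do not move let the fingers close. It gives the time, the measured TCP pose, the force, the opening and the grip force at its end, in the units of the state.
- manip.sense(): the state, without advancing time (a new reading comes with each control period).
- manip.snapshot(name): name is "scene" or "side" or "wrist"; returns a dict with "img" (384x512x3 uint8, red, green, blue), "fx", "fy", "cx", "cy" (pixels), "world_to_cam" (4x4, takes a point from world to camera coordinates); the wrist camera has in their place "tool_from_camera" (4x4, takes a point from camera to tool coordinates, whose origin is the TCP and whose axes are the flange's). Camera axes: x right, y down, z forward; pixel columns grow to the right and rows downward; lengths in m; the calibration is good to about 2 mm. A picture is of the moment at which its call begins: read the wrist's pose just before it. There is no depth.
- manip.sign_off(): hands the job in; it is judged then, once.
Trained networks look in the newest picture that a camera, given by its name, has taken for a name from the list of things; names that differ only in an ending like _2 or _b are one class to them, and where a whole thing is asked for, a point or a joint stands for the part that bears it (a point fixed in the world has none). Each returns a list of dicts, best first, with "confidence" (0 to 1); they miss things now and then, are a little off and sometimes report something else, mostly with a low value. They report only what shows in the picture. A call takes as long as a camera call. They do not tell look-alikes from the thing itself.
- manip.spot_in(label, camera): "xyz" ([x, y, z] in m, in world coordinates, good to about 4 mm: the middle of the surface that is visible of it).
- manip.mark_of(label, camera): "xyz" ([x, y, z] in m, in world coordinates, good to about 4 mm: a listed point, or the origin of a listed thing).
The state is a dict: "t": time; "q": joint angles; "qd": joint speeds; "tau": joint torques, N m; "tcp_pos": TCP position; "tool_rot": TCP orientation; "force": force on the tool from outside, world axes, zero at the start; "ft_torque": the same for the moment, N m; "finger_gap": opening from 0.0 (shut) to 1.0 (fully open); "gripper_force": force on a finger pad.
Only numpy, scipy, OpenCV 4.12 (cv2) and the standard library are available. Lean on these libraries where they do the work, as an engineer would, in place of code of your own. Each camera call takes 0.05 s, during which the arm holds its last target. There are 200 camera calls.

TASK

The three carburettor parts lie in each other's parts trays: rearrange them, parking a part on a free spot of the bench as needed, so that the filter cup stands upright (open side up) in the round tray, the black float lies flat, the way up it is now (its block, not its wire, counts), in the square tray, and the vent valve stands on its foot, wide head up, in the oblong tray, each in the middle of its tray. Leave the two dropper bottles and the screwdriver where they are.

Things in the scene. Friction and masses are not known exactly. Their poses are not given: they have to be found in the camera images.
- cup_center (a point): Filter cup: round, pale silver cup, slightly tapered and open at the top, 46 mm diameter at the rim and about 38 mm at the foot, 32 mm tall, 50 g. The point is its centre, 16 mm above its underside; z is up its axis. It starts upright in the square tray. It can be gripped across its outside anywhere.
- float_center (a point): Float: black block 32 mm (its x) by 34 mm (its y) and 19 mm tall, with a thin wire loop sticking out at its -y side (the wire reaches about 33 mm from the point), 20 g. The point is the centre of the block, 9.5 mm above its underside; z is up. Grip the block across its x sides. It starts in the oblong tray.
- valve_center (a point): Vent valve: dark brown mushroom-shaped turned part, 31 mm tall, with a 45 mm diameter head from 14 mm to 31 mm above its underside, on a narrower 27 mm diameter foot, 60 g. The point is on its axis, 15.5 mm above its underside; z is up the axis. Grip it across the head. It starts in the round tray.
- round_tray_mid (a point): Round shallow parts tray, 104 mm diameter. It stands firmly fixed on the bench top; plain grey-painted steel with a bright rim, on a thin black rubber foot, with a small dark disc marking the centre of its floor. Floor 4 mm above the bench top, rim 9 mm above the bench top, walls 2 mm. The point is the centre of its inner floor.
- square_tray_mid (a point): Square shallow parts tray, 96 x 96 mm. It stands firmly fixed on the bench top; plain grey-painted steel with a bright rim, on a thin black rubber foot, with a small dark disc marking the centre of its floor. Floor 4 mm above the bench top, rim 9 mm above the bench top, walls 2 mm. The point is the centre of its inner floor; x and y run along its sides.
- oblong_tray_mid (a point): Oblong shallow parts tray, 126 x 92 mm. It stands firmly fixed on the bench top; plain grey-painted steel with a bright rim, on a thin black rubber foot, with a small dark disc marking the centre of its floor. Floor 4 mm above the bench top, rim 9 mm above the bench top, walls 2 mm. The point is the centre of its inner floor; x runs along the long side.
- dropper_a_center (a point): Bystander: small standing teal dropper bottle with a white nozzle, 34 mm diameter, 91 mm tall. The point is on its axis, 45 mm above the bench top. Not to be moved.
- dropper_b_center (a point): Bystander: small standing teal dropper bottle with a wide green cap, 34 mm diameter, 82 mm tall. The point is on its axis, 41 mm above the bench top. Not to be moved.
- screwdriver_center (a point): Bystander: screwdriver with a wooden handle lying behind the trays, 128 mm long (its x) and 33 mm wide, 24 mm high. The point is its middle, 12 mm above the bench top. Not to be moved. Apart from the listed things, the bench top (z = 0) is empty from x = 0.40 to 0.80, y = -0.36 to 0.12.
Not all that is in view belongs to the job. Leave any blue or turquoise look-alike of the part that bears float_center alone.

How it is judged:
By the outcome, as a careful person would: the job done as asked, in the order asked, and still so for the second after the job is handed in, with the robot touching nothing.
It also fails if it takes over 96 s, if anything falls off the work surface, if the arm or the gripper's body presses on something with over 40 N, if the wrist force passes 120 N, or if a joint passes its speed limit or range.

## Working session

There is one attempt and no reset: what is moved stays moved. The work goes in short steps, Python scripts to look and compute and a tool call to move; the robot and the scene stay as the last step left them, time stands still between calls to the robot, and variables do not carry over. Pictures are saved under pics/ and viewed, at most 14 in all, crops included, and the job is handed in when it is done.

Besides the shell and the picture viewer there is one more tool, called after "Request:" by a JSON object that holds its "name" and its "arguments". move_arm: Moves the arm, as the interface text tells. Its arguments: {"type":"object","properties":{"increments":{"type":"array","items":{"type":"array","items":{"type":"array","items":{"type":"number"}}}},"newtons":{"type":"number"}},"required":["increments"]}

```bash
mkdir -p pics; cat > h.py <<'E'
from station import manip
import numpy as np, cv2
def save(cam,name):
    s=manip.snapshot(cam); cv2.imwrite(f'pics/{name}.png',s['img'][:,:,::-1]); return s
E
python3 - <<'E'
from h import *
st=manip.sense(); print(st['t'],st['tcp_pos'],st['tool_rot'])
a=save('scene','sc0'); b=save('side','si0')
cv2.imwrite('pics/both.png',cv2.resize(np.hstack([a['img'],b['img']])[:,:,::-1],(800,300)))
for c in ('scene','side'):
  for n in 'cup_center float_center valve_center round_tray_mid square_tray_mid oblong_tray_mid dropper_a_center dropper_b_center screwdriver_center'.split():
    print(c,n,[(np.round(d['xyz'],3).tolist(),round(d['confidence'],2)) for d in manip.mark_of(n,c)][:4])
print(a['world_to_cam'],b['world_to_cam'])
E
```

```text
0.0 [ 0.22168761 -0.58359032  0.2303472 ] [ 9.83595174e-01  1.80386698e-01 -1.49115833e-05 -1.08287350e-03]
scene cup_center [([0.614, 0.058, 0.021], 0.77)]
scene float_center [([0.504, 0.011, 0.014], 0.71), ([0.58, -0.094, 0.009], 0.59), ([0.694, -0.085, 0.013], 0.58)]
scene valve_center []
scene round_tray_mid []
scene square_tray_mid [([0.616, 0.049, 0.006], 0.6), ([0.61, 0.059, 0.022], 0.3)]
scene oblong_tray_mid []
scene dropper_a_center [([0.423, 0.088, 0.042], 0.41)]
scene dropper_b_center [([0.424, 0.089, 0.039], 0.94), ([0.613, 0.06, 0.023], 0.18)]
scene screwdriver_center [([0.776, -0.021, 0.013], 0.44), ([0.569, -0.105, 0.002], 0.31)]
side cup_center [([0.615, 0.056, 0.021], 0.79)]
side float_center [([0.505, 0.01, 0.013], 0.96), ([0.697, -0.082, 0.009], 0.82), ([0.579, -0.099, 0.016], 0.51)]
side valve_center []
side round_tray_mid [([0.634, -0.292, 0.005], 0.87), ([0.637, -0.288, 0.02], 0.43)]
side square_tray_mid [([0.613, 0.052, 0.006], 0.97)]
side oblong_tray_mid [([0.57, -0.104, 0.004], 0.93)]
side dropper_a_center [([0.436, -0.318, 0.043], 0.6), ([0.635, -0.293, 0.007], 0.56)]
side dropper_b_center [([0.43, 0.086, 0.035], 0.8), ([0.777, -0.024, 0.012], 0.29)]
side screwdriver_center [([0.776, -0.024, 0.012], 0.8)]
[[-5.69593855e-01 -8.21925933e-01  7.75402420e-04  2.30697569e-01]
 [-4.67081359e-01  3.22910368e-01 -8.23142696e-01  3.59939307e-01]
 [ 6.76311943e-01 -4.69219198e-01 -5.67834043e-01  7.84052292e-01]
 [ 0.00000000e+00  0.00000000e+00  0.00000000e+00  1.00000000e+00]] [[-0.91374832 -0.40627125 -0.0027705   0.51103457]
 [-0.191557    0.4368262  -0.87891341  0.23121333]
 [ 0.35828748 -0.80257495 -0.47697331  0.59397681]
 [ 0.          0.          0.          1.        ]]
```

View pics/sc0.png

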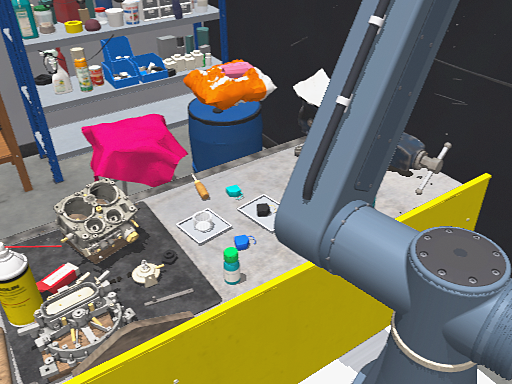

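View pics/si0.png

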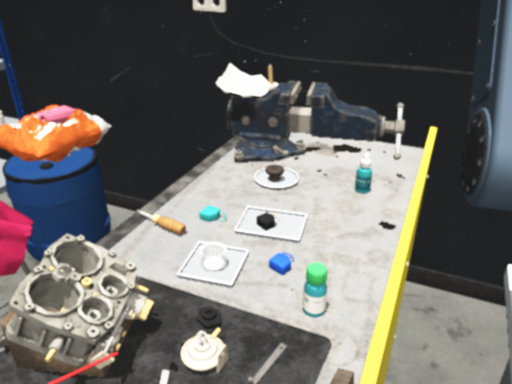

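Scene view: the blue thing is at (240,242), the turquoise one at (234,190), and the black block in the oblong tray at (264,210). In the side view the black float is at (265,220), with blue at (281,262) and turquoise at (209,213). The black one is the float meant. Before moving I'll find where the vise stands and crop in on the float.

```bash
cat >> h.py <<'E'
def ray(s,u,v,z,T=None):
    if T is None: T=np.linalg.inv(s['world_to_cam'])
    d=T[:3,:3]@np.array([(u-s['cx'])/s['fx'],(v-s['cy'])/s['fy'],1]); o=T[:3,3]
    return o+d*(z-o[2])/d[2]
E
python3 - <<'E'
from h import *
s=manip.snapshot('side')
for u,v in [(240,160),(300,158),(397,157),(400,130),(274,187),(265,226),(363,190),(315,312)]: print(u,v,ray(s,u,v,0).round(3))
i=s['img'][160:300,170:390,::-1]; cv2.imwrite('pics/crop1.png',cv2.resize(i,None,fx=3.5,fy=3.5,interpolation=cv2.INTER_CUBIC))
E
```

```text
240 160 [ 0.763 -0.358  0.   ]
300 158 [ 0.624 -0.432  0.   ]
397 157 [ 0.393 -0.54   0.   ]
400 130 [ 0.414 -0.743  0.   ]
274 187 [ 0.627 -0.256  0.   ]
265 226 [ 0.583 -0.098  0.   ]
363 190 [ 0.436 -0.324  0.   ]
315 312 [0.422 0.088 0.   ]
```

View pics/crop1.png

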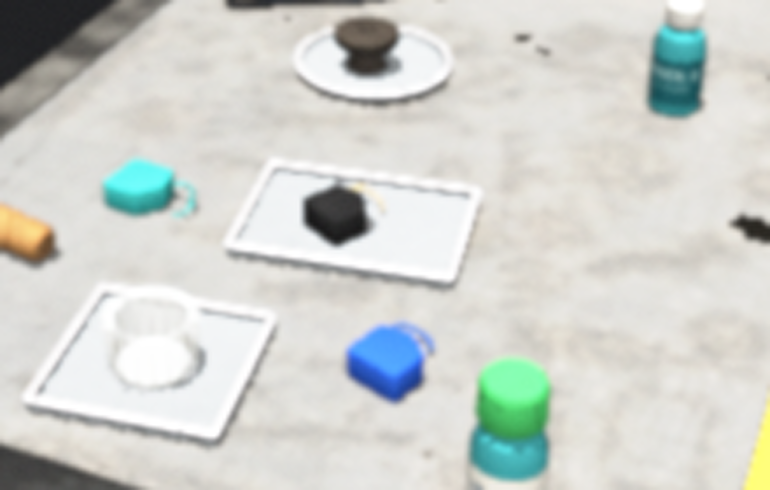

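The crop confirms it: the black float is the one in the oblong tray, at crop pixel (335,213), and the blue and turquoise look-alikes lie outside the trays. The vise stands at y < -0.4, so I'll go round in front of it.

Request:
{"name": "move_arm", "arguments": {"increments": [[[-1, 0.02, 0.04, 0.02, 0], [-1, 0.02, 0.04, 0.02, 0], [-1, 0.02, 0.04, 0.02, 0], [-1, 0.02, 0.04, 0.02, 0], [-1, 0.04, 0.03, 0, 0], [-1, 0.04, 0.03, 0, 0], [-1, 0.04, 0.03, 0, 0], [-1, 0.04, 0.03, 0, 0]]]}}

```text
t: 1.85
tcp_pos: [0.4632, -0.3029, 0.3118]
tool_rot: [0.984, 0.18, 0.0, 0.0]
force: [0.6, -1.2, 0.8]
finger_gap: 1.003
gripper_force: 0.0
```

Request:
{"name": "move_arm", "arguments": {"increments": [[[-1, 0.04, 0.02, 0, 0], [-1, 0.04, 0.02, 0, 0], [-1, 0.04, 0.02, 0, 0], [-1, 0, 0, 0, 0]]]}}

```text
t: 2.25
tcp_pos: [0.5862, -0.2413, 0.311]
tool_rot: [0.983, 0.183, 0.002, -0.0]
force: [-0.5, -0.6, 0.2]
finger_gap: 1.002
gripper_force: 0.0
```

```bash
cat >> h.py <<'E'
from scipy.spatial.transform import Rotation as R
def wrist(name=None):
    st=manip.sense(); s=manip.snapshot('wrist')
    if name: cv2.imwrite(f'pics/{name}.png',s['img'][:,:,::-1])
    T=np.eye(4); T[:3,:3]=R.from_quat(st['tool_rot']).as_matrix(); T[:3,3]=st['tcp_pos']
    return s,T@s['tool_from_camera'],st
def yaw(st):  # world angle of tool y, deg
    y=R.from_quat(st['tool_rot']).as_matrix()[:,1]; return np.degrees(np.arctan2(y[1],y[0]))
E
python3 - <<'E'
from h import *
s,T,st=wrist('w1'); print(st['t'],st['tcp_pos'],yaw(st),s['tool_from_camera'].round(3).tolist(),s['fx'])
for n in 'float_center valve_center round_tray_mid oblong_tray_mid'.split(): print(n,[(np.round(d['xyz'],3).tolist(),round(d['confidence'],2)) for d in manip.mark_of(n,'wrist')][:4])
E
```

```text
2.25 [ 0.58615198 -0.24127241  0.31095264] -68.89458352210099 [[0.0, -0.965, -0.264, 0.068], [1.0, 0.0, 0.0, 0.001], [-0.0, -0.264, 0.965, -0.144], [0.0, 0.0, 0.0, 1.0]] 307.9230509934022
float_center [([0.578, -0.096, 0.012], 0.82), ([0.511, 0.011, 0.007], 0.67), ([0.7, -0.082, 0.01], 0.56)]
valve_center [([0.642, -0.285, 0.023], 0.66)]
round_tray_mid [([0.635, -0.285, 0.005], 0.78), ([0.44, -0.321, 0.049], 0.19)]
oblong_tray_mid []
```

View pics/w1.png

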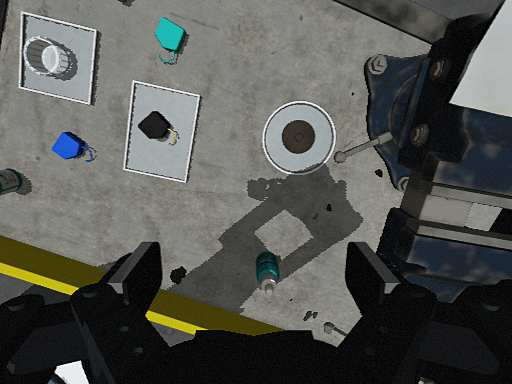

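Wrist view from above: the valve is in the round tray at (299,137), the black float in the oblong tray at (154,125), and the cup in the square tray at (47,57). A vise rod with a knob at (340,157) reaches close to the round tray, so I'll triangulate its height.

```bash
python3 - <<'E'
from h import *
s,T,st=wrist('w1b'); b=manip.snapshot('side')
img=s['img']; hsv=cv2.cvtColor(img,cv2.COLOR_RGB2HSV)
c=lambda P,z:np.array([ray(s,u,v,z,T) for u,v in P])
for n,P in dict(obl=[(133,81),(200,94),(187,183),(123,170)],sq=[(23,12),(97,28),(93,104),(19,88)]).items():
    Q=c(P,.009); e=Q[[1,2,3,0]]-Q; print(n,Q.mean(0).round(4),np.linalg.norm(e,axis=1).round(3),np.degrees(np.arctan2(e[:,1],e[:,0])).round(1))
print('valve',c([(299,137)],.031),'roundtray',c([(299,137)],.009))
print('float',c([(154,125)],.019)); print('cup rim',c([(43,53)],.032))
# knob triangulation
C1=T[:3,3]; d1=ray(s,340,157,0,T)-C1
W=np.linalg.inv(b['world_to_cam']);C2=W[:3,3]
for uv in [(270,67),(306,150),(275,83)]:
    d2=ray(b,*uv,0)-C2; A=np.stack([d1,-d2],1); t=np.linalg.lstsq(A,C2-C1,rcond=None)[0]; print(uv,C1+t[0]*d1,np.linalg.norm(C1+t[0]*d1-C2-t[1]*d2))
for h in (0,.05,.1,.15,.2,.25):
    p=C1+d1*(h-C1[2])/d1[2]; q=b['world_to_cam']@np.r_[p,1]; print(h,p.round(3),q[0]/q[2]*b['fx']+b['cx'],q[1]/q[2]*b['fy']+b['cy'])
cv2.imwrite('pics/wc.png',cv2.resize(img[60:200,100:420,::-1],None,fx=2.5,fy=2.5,interpolation=cv2.INTER_CUBIC))
cv2.imwrite('pics/sc.png',cv2.resize(b['img'][55:195,215:415,::-1],None,fx=4,fy=4,interpolation=cv2.INTER_CUBIC))
E
```

```text
obl [ 0.5678 -0.1102  0.009 ] [0.092 0.128 0.095 0.126] [ -79.8 -170.5   98.8    8.2]
sq [0.6138 0.0458 0.009 ] [0.095 0.097 0.101 0.096] [ -80.6 -170.2   98.7    6.3]
valve [[ 0.63387706 -0.29259017  0.031     ]] roundtray [[ 0.63331453 -0.29624832  0.009     ]]
float [[ 0.57768178 -0.10074202  0.019     ]]
cup rim [[0.61581463 0.0513589  0.032     ]]
(270, 67) [ 0.63778676 -0.28056854  0.2700772 ] 0.01206531791774329
(306, 150) [ 0.62950269 -0.35046248  0.04911907] 0.04382022365625606
(275, 83) [ 0.63639446 -0.29231558  0.23294086] 0.006647730525559162
0 [ 0.628 -0.366  0.   ] 290.13299508986466 167.83957889748854
0.05 [ 0.63 -0.35  0.05] 287.8636791333998 151.7529128325265
0.1 [ 0.631 -0.334  0.1  ] 285.43795073139 134.55747442023392
0.15 [ 0.633 -0.319  0.15 ] 282.8390616219305 116.13453903098691
0.2 [ 0.635 -0.303  0.2  ] 280.04778388743 96.34780431846066
0.25 [ 0.637 -0.287  0.25 ] 277.0419334107376 75.04001210821134
```

View pics/wc.png

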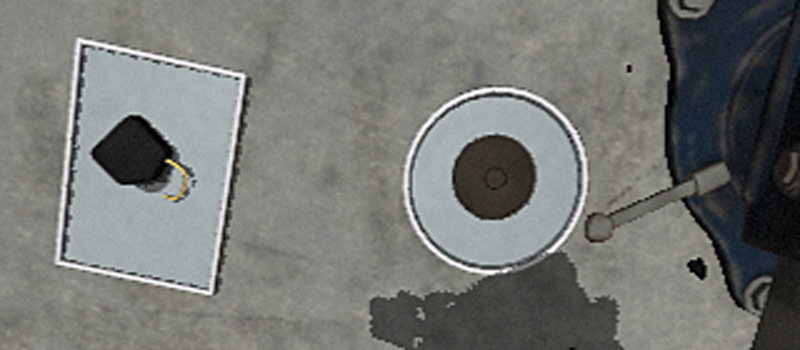

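View pics/sc.png

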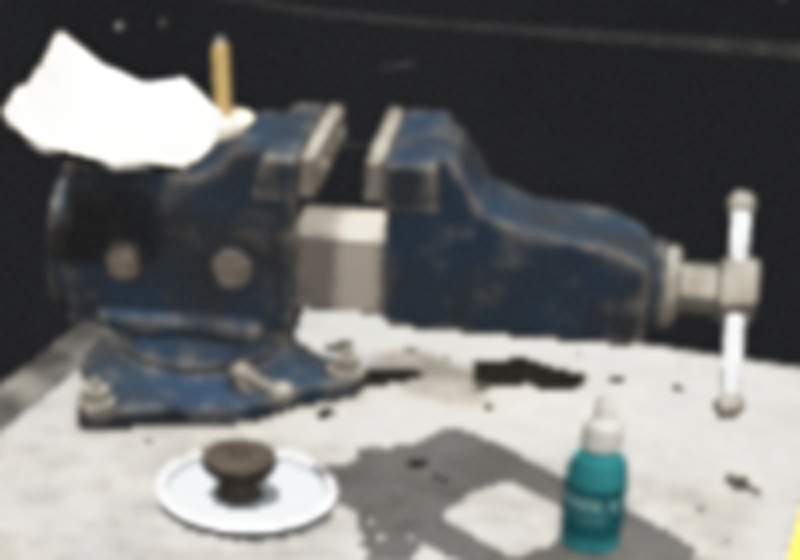

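The knob sits at about (0.63,-0.35,0.05), beside the valve on its -y side. I'll close the fingers along world x, which needs a turn of +69°, to keep clear of it.

Request:
{"name": "move_arm", "arguments": {"increments": [[[-1, 0.006, -0.006, -0.02, 8.5], [-1, 0.006, -0.006, -0.02, 8.5], [-1, 0.006, -0.006, -0.02, 8.5], [-1, 0.006, -0.006, -0.02, 8.5], [-1, 0.006, -0.006, -0.02, 8.5], [-1, 0.006, -0.006, -0.02, 8.5], [-1, 0.006, -0.006, -0.02, 8.5], [-1, 0.006, -0.006, -0.02, 8.5]]]}}

```text
t: 3.4
tcp_pos: [0.6293, -0.2936, 0.1509]
tool_rot: [0.713, 0.701, 0.0, 0.0]
force: [-0.9, -0.4, 0.3]
finger_gap: 1.0
gripper_force: 0.0
```

Request:
{"name": "move_arm", "arguments": {"increments": [[[-1, 0, 0, 0, 0]]]}}

```text
t: 3.5
tcp_pos: [0.6278, -0.2929, 0.1482]
tool_rot: [0.715, 0.699, -0.001, -0.003]
force: [-1.0, 0.8, 0.3]
finger_gap: 1.002
gripper_force: 0.0
```

```bash
python3 - <<'E'
from h import *
s,T,st=wrist('w2'); print(st['t'],st['tcp_pos'],yaw(st),st['q'].round(2) if hasattr(st['q'],'round') else st['q'])
for n in 'valve_center round_tray_mid'.split(): print(n,[(np.round(d['xyz'],3).tolist(),round(d['confidence'],2)) for d in manip.mark_of(n,'wrist')][:4])
h=cv2.cvtColor(s['img'],cv2.COLOR_RGB2HSV)
g=(((h[...,1]>40)&(h[...,0]<25)&(h[...,2]<110))*255).astype(np.uint8); g=cv2.morphologyEx(g,cv2.MORPH_OPEN,np.ones((5,5)))
cs,_=cv2.findContours(g,0,1)
for k in sorted(cs,key=cv2.contourArea)[-3:]:
    (u,v),r=cv2.minEnclosingCircle(k); print((u,v),r,ray(s,u,v,.035,T))
E
```

```text
3.5 [ 0.62778938 -0.29288735  0.14824614] -1.3469231712231233 [-0.6   0.71  1.31 -0.    1.12 -0.57]
valve_center [([0.642, -0.288, 0.021], 0.85)]
round_tray_mid []
(288.0, 189.0) 2.8285269737243652 [ 0.65882451 -0.29256193  0.035     ]
(256.44573974609375, 169.7713165283203) 13.47311782836914 [ 0.63202827 -0.27518723  0.035     ]
(265.97686767578125, 181.25088500976562) 24.831758499145508 [ 0.63997006 -0.28531571  0.035     ]
```

View pics/w2.png

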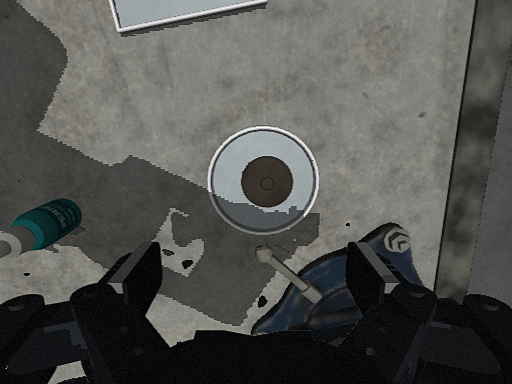

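Request:
{"name": "move_arm", "arguments": {"increments": [[[-1, 0.005, 0, 0, 0], [-1, 0, 0, 0, 0], [-1, 0, 0, 0, 0]]]}}

```text
t: 3.95
tcp_pos: [0.6353, -0.2923, 0.1524]
tool_rot: [0.715, 0.7, 0.0, 0.001]
force: [-0.2, 0.0, 0.8]
finger_gap: 0.997
gripper_force: 0.0
```

```bash
cat >> h.py <<'E'
def blobs(s,T,mask,z,n=2,k=5):
    g=cv2.morphologyEx((mask*255).astype(np.uint8),cv2.MORPH_OPEN,np.ones((k,k)))
    cs,_=cv2.findContours(g,0,1)
    for c in sorted(cs,key=cv2.contourArea)[::-1][:n]:
        W=np.array([ray(s,u,v,z,T)[:2] for u,v in c[:,0]],np.float32)*1000
        (x,y),r=cv2.minEnclosingCircle(W); m=cv2.minAreaRect(W)
        print('px',c[:,0].min(0),c[:,0].max(0),'circ',round(x,1),round(y,1),round(r,1),'rect',np.round(m[0],1),np.round(m[1],1),round(m[2],1))
E
python3 - <<'E'
from h import *
s,T,st=wrist(); print(st['t'],st['tcp_pos'],yaw(st))
h=cv2.cvtColor(s['img'],cv2.COLOR_RGB2HSV); H,S,V=[h[...,i].astype(int) for i in range(3)]
print(h[181,266],h[150,230],h[140,100],h[127,265])
u=np.s_[60:245]
M=np.zeros(S.shape,bool)
m=(V<105)&(H<25)&(S>35); m[245:]=0; m[:120]=0; m[:,:205]=0; m[:,325:]=0
blobs(s,T,m,.035)
w=(V>205); w[245:]=0; w[:90]=0; blobs(s,T,w,.009,2,1)
for n in ['valve_center']: print([(np.round(d['xyz'],3),d['confidence']) for d in manip.mark_of(n,'wrist')])
E
```

```text
3.95 [ 0.63529662 -0.29225576  0.15238254] -1.222817251290259
[21 60 55] [ 98  17 181] [ 43  14 124] [  0   0 199]
px [233 177] [268 199] circ 634.9 -290.1 17.3 rect [ 634.5 -292.6] [18.3 32.3] 81.5
px [245 157] [281 186] circ 646.0 -278.4 19.6 rect [ 648.  -275.7] [15.7 39.2] 53.9
px [200 126] [308 208] circ 637.8 -291.9 52.0 rect [ 642.2 -274.7] [ 67.7 103.8] 75.6
[(array([ 0.638, -0.284,  0.023]), 0.62)]
```

```bash
python3 - <<'E'
from h import *
s,T,st=wrist(); print(st['t'],st['tcp_pos'])
V=cv2.cvtColor(s['img'],cv2.COLOR_RGB2HSV)[...,2].astype(int); m=V<90; m[232:]=0; m[:130]=0; m[:,:212]=0; m[:,300:]=0
blobs(s,T,m,.035)
E
```

```text
4.05 [ 0.63496078 -0.29213718  0.15186978]
px [233 156] [282 206] circ 640.0 -286.3 23.1 rect [ 640.5 -285.9] [44.4 42.7] 88.8
px [228 205] [296 230] circ 643.8 -316.2 31.6 rect [ 644. -320.] [61.8 21.9] 3.1
```

Valve head is at (0.640,-0.286) with r ≈ 22.5 mm, and the round tray centre at (0.638,-0.292) with r = 52 mm. Both match the sizes given, so I'll go down and grip.

Request:
{"name": "move_arm", "arguments": {"increments": [[[-1, 0.005, 0.006, -0.02, 0], [-1, 0, 0, -0.03, 0], [-1, 0, 0, -0.04, 0], [-1, 0, 0, -0.03, 0], [-1, 0, 0, -0.02, 0], [-1, 0, 0, 0, 0]]], "newtons": 40}}

```text
t: 4.7
tcp_pos: [0.6372, -0.2847, 0.0075]
tool_rot: [0.715, 0.7, -0.001, -0.004]
force: [-0.4, 1.0, -0.1]
finger_gap: 0.998
gripper_force: 0.0
```

Request:
{"name": "move_arm", "arguments": {"increments": [[[0.4, 0, 0, 0, 0], [0.4, 0, 0, 0, 0], [0.4, 0, 0, 0, 0], [0.4, 0, 0, 0, 0], [0.4, 0, 0, 0, 0], [0.4, 0, 0, 0, 0]]]}}

```text
t: 5.3
tcp_pos: [0.6411, -0.287, 0.0137]
tool_rot: [0.715, 0.7, 0.0, 0.002]
force: [-1.5, 0.8, 7.3]
finger_gap: 0.478
gripper_force: 40.1
```

Request:
{"name": "move_arm", "arguments": {"increments": [[[0.4, 0, 0, 0.02, 0], [0.4, 0, 0, 0.03, 0], [0.4, 0, 0.01, 0.03, 0], [0.4, -0.03, 0.015, 0, 0], [0.4, -0.035, 0.017, 0, 0], [0.4, -0.035, 0.017, 0, 0], [0.4, -0.035, 0.017, 0, 0], [0.4, -0.025, 0.011, 0, 0]]]}}

```text
t: 6.1
tcp_pos: [0.477, -0.1974, 0.0917]
tool_rot: [0.714, 0.7, -0.0, -0.001]
force: [0.3, 0.1, -0.6]
finger_gap: 0.469
gripper_force: 40.6
```

Request:
{"name": "move_arm", "arguments": {"increments": [[[0.4, 0, 0, 0, 0], [0.4, 0, 0, -0.02, 0], [0.4, 0, 0, -0.03, 0], [0.4, 0, 0, -0.02, 0], [0.4, 0, 0, -0.01, 0], [0.4, 0, 0, 0, 0], [0.4, 0, 0, 0, 0]]]}}

```text
t: 6.8
tcp_pos: [0.4807, -0.1998, 0.0116]
tool_rot: [0.715, 0.7, 0.0, 0.001]
force: [0.5, -0.2, -1.4]
finger_gap: 0.475
gripper_force: 41.2
```

Request:
{"name": "move_arm", "arguments": {"increments": [[[0.4, 0, 0, -0.003, 0], [0.4, 0, 0, 0, 0], [0.4, 0, 0, 0, 0]]]}}

```text
t: 7.1
tcp_pos: [0.4809, -0.2, 0.0094]
tool_rot: [0.715, 0.7, 0.0, 0.002]
force: [0.8, -0.6, 5.2]
finger_gap: 0.472
gripper_force: 41.6
```

Request:
{"name": "move_arm", "arguments": {"increments": [[[-1, 0, 0, 0, 0], [-1, 0, 0, 0, 0], [-1, 0, 0, 0, 0], [-1, 0, 0, 0.03, 0], [-1, 0, 0, 0.05, 0], [-1, 0, 0, 0.05, 0], [-1, 0.02, 0.04, 0, 0], [-1, 0.02, 0.04, 0, 0]]]}}

```text
t: 7.9
tcp_pos: [0.5212, -0.12, 0.1404]
tool_rot: [0.716, 0.698, 0.001, 0.002]
force: [0.7, 0.3, -0.2]
finger_gap: 0.993
gripper_force: 0.0
```

Request:
{"name": "move_arm", "arguments": {"increments": [[[-1, 0.022, 0.042, 0.01, 0], [-1, 0.022, 0.042, 0.01, 0], [-1, 0.022, 0.042, 0, 0], [-1, 0.024, 0.045, 0, 0], [-1, 0, 0, 0, 0], [-1, 0, 0, 0, 0]]]}}

```text
t: 8.5
tcp_pos: [0.6089, 0.052, 0.1577]
tool_rot: [0.713, 0.701, -0.001, -0.0]
force: [-0.9, -0.4, -0.1]
finger_gap: 1.002
gripper_force: 0.0
```

```bash
python3 - <<'E'
from h import *
s,T,st=wrist('w3'); print(st['t'],st['tcp_pos'],yaw(st))
for n in 'cup_center square_tray_mid float_center'.split(): print(n,[(np.round(d['xyz'],3).tolist(),round(d['confidence'],2)) for d in manip.mark_of(n,'wrist')][:4])
b=save('side','si1'); cv2.imwrite('pics/si1c.png',cv2.resize(b['img'][150:320,170:390,::-1],None,fx=3,fy=3))
E
```

```text
8.5 [0.60885493 0.05204193 0.15768087] -1.0403243954665482
cup_center [([0.617, 0.056, 0.018], 0.65)]
square_tray_mid []
float_center [([0.698, -0.081, 0.011], 0.92), ([0.513, 0.013, 0.009], 0.6), ([0.578, -0.1, 0.01], 0.58)]
```

View pics/w3.png

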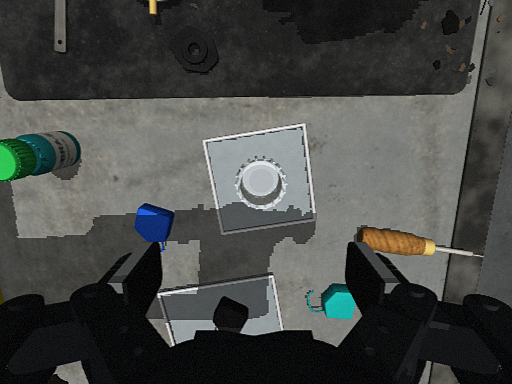

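Wrist view: the cup's rim circle is centred at about (261,183), and the square tray's corners are at (204,140), (304,124), (315,219) and (222,234).

```bash
python3 - <<'E'
from h import *
s,T,st=wrist(); print(st['t'],st['tcp_pos'])
Q=np.array([ray(s,u,v,.009,T) for u,v in [(204,140),(304,124),(315,219),(222,234)]]); e=Q[[1,2,3,0]]-Q
print(Q.mean(0),np.linalg.norm(e,axis=1),np.degrees(np.arctan2(e[:,1],e[:,0])))
print(ray(s,261,183,.036,T),ray(s,262,180,.006,T))
print(ray(s,234,183,.036,T),ray(s,288,183,.036,T))
E
```

```text
8.75 [0.60867741 0.04928989 0.15815381]
[0.61796088 0.04840162 0.009     ] [0.09453493 0.09460839 0.09554424 0.09605211] [   7.6118017   -82.10787844 -171.52262015   97.29234552]
[0.61717912 0.05299077 0.036     ] [0.61881225 0.04896862 0.006     ]
[0.59326673 0.05353943 0.036     ] [0.64108908 0.05244216 0.036     ]
```

Request:
{"name": "move_arm", "arguments": {"increments": [[[-1, 0.008, 0.004, -0.025, 0], [-1, 0, 0, -0.04, 0], [-1, 0, 0, -0.04, 0], [-1, 0, 0, -0.03, 0], [-1, 0, 0, -0.01, 0], [-1, 0, 0, 0, 0], [-1, 0, 0, 0, 0]]], "newtons": 35}}

```text
t: 9.5
tcp_pos: [0.6184, 0.0543, 0.0145]
tool_rot: [0.715, 0.699, 0.001, 0.001]
force: [0.3, -0.6, 0.7]
finger_gap: 0.999
gripper_force: 0.0
```

Request:
{"name": "move_arm", "arguments": {"increments": [[[0.5, 0, 0, 0, 0], [0.5, 0, 0, 0, 0], [0.5, 0, 0, 0, 0], [0.5, 0, 0, 0, 0], [0.5, 0, 0, 0, 0], [0.5, 0, 0, 0, 0]]]}}

```text
t: 10.1
tcp_pos: [0.6179, 0.0548, 0.0149]
tool_rot: [0.714, 0.7, 0.0, 0.001]
force: [-0.9, 0.0, 5.8]
finger_gap: 0.487
gripper_force: 34.7
```

Request:
{"name": "move_arm", "arguments": {"increments": [[[0.5, 0, 0, 0.02, 0], [0.5, 0, 0, 0.03, 0], [0.5, 0, 0, 0.04, 0], [0.5, 0, -0.035, 0.01, 0], [0.5, 0.004, -0.045, 0, 0], [0.5, 0.004, -0.045, 0, 0], [0.5, 0.004, -0.045, 0, 0], [0.5, 0.004, -0.045, 0, 0]]]}}

```text
t: 10.9
tcp_pos: [0.6333, -0.1617, 0.1138]
tool_rot: [0.714, 0.7, 0.0, 0.0]
force: [1.5, 0.8, -0.3]
finger_gap: 0.487
gripper_force: 35.6
```

Request:
{"name": "move_arm", "arguments": {"increments": [[[0.5, 0.004, -0.045, 0, 0], [0.5, 0, -0.045, 0, 0], [0.5, 0, -0.035, 0, 0], [0.5, 0, -0.005, 0, 0], [0.5, 0, 0, 0, 0], [0.5, 0, 0, 0, 0], [0.5, 0, 0, 0, 0]]]}}

```text
t: 11.6
tcp_pos: [0.6373, -0.2881, 0.1133]
tool_rot: [0.714, 0.7, 0.0, -0.001]
force: [-1.0, -0.1, -0.0]
finger_gap: 0.49
gripper_force: 35.6
```

```bash
python3 - <<'E'
from h import *
s,T,st=wrist('w4'); print(st['t'],st['tcp_pos'],yaw(st),st['finger_gap'])
V=cv2.cvtColor(s['img'],cv2.COLOR_RGB2HSV)[...,2].astype(int)
w=(V>200); w[260:]=0; w[:60]=0; blobs(s,T,w,.009,3,1)
E
```

```text
11.6 [ 0.6372539  -0.28805516  0.11325072] -1.1036336235557291 0.49035133035242534
px [221 221] [286 242] circ 638.2 -330.1 28.4 rect [ 638.2 -322.7] [19.  56.6] 89.9
px [190 135] [314 219] circ 637.6 -292.6 52.2 rect [ 643.7 -270.3] [ 57.8 104.1] 74.2
px [242 217] [245 219] circ 630.0 -310.7 1.4 rect [ 629.9 -310.6] [2.5 1.9] 45.3
```

View pics/w4.png

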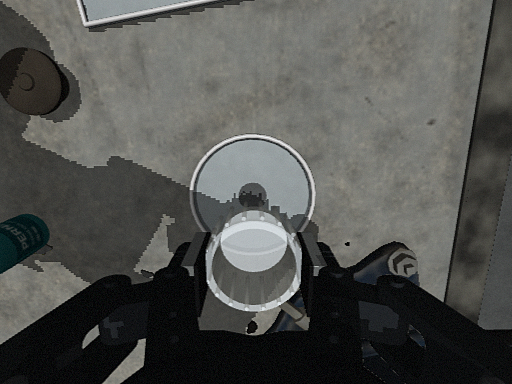

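Wrist view: the cup is upright in the grip, its rim centred at (254,260), above the round tray; the centre disc shows at (252,193). Tray fit is (0.6377,-0.2924).

```bash
python3 - <<'E'
from h import *
s,T,st=wrist(); print(st['t'],st['tcp_pos'])
print('rim',ray(s,254,260,.1345,T),'floor',ray(s,254,244,.105,T),'disc',ray(s,252,193,.004,T))
E
```

```text
11.65 [ 0.63743027 -0.28813179  0.11332534]
rim [ 0.63940859 -0.28540093  0.1345    ] floor [ 0.6393721  -0.29117619  0.105     ] disc [ 0.63792507 -0.28989697  0.004     ]
```

Request:
{"name": "move_arm", "arguments": {"increments": [[[0.5, -0.001, -0.002, -0.03, 0], [0.5, 0, 0, -0.03, 0], [0.5, 0, 0, -0.025, 0], [0.5, 0, 0, -0.01, 0], [0.5, 0, 0, 0, 0], [0.5, 0, 0, -0.004, 0], [0.5, 0, 0, 0, 0], [0.5, 0, 0, 0, 0]]]}}

```text
t: 12.5
tcp_pos: [0.637, -0.2925, 0.0155]
tool_rot: [0.715, 0.7, 0.0, 0.001]
force: [-0.2, -0.1, -0.5]
finger_gap: 0.489
gripper_force: 36.0
```

Request:
{"name": "move_arm", "arguments": {"increments": [[[0.5, 0.001, 0.0015, 0, 0], [0.5, 0, 0, -0.0015, 0], [0.5, 0, 0, 0, 0], [0.5, 0, 0, 0, 0]]]}}

```text
t: 12.9
tcp_pos: [0.6381, -0.2908, 0.0148]
tool_rot: [0.715, 0.7, 0.0, 0.001]
force: [-0.9, 0.7, 7.2]
finger_gap: 0.483
gripper_force: 36.4
```

Request:
{"name": "move_arm", "arguments": {"increments": [[[-1, 0, 0, 0, 0], [-1, 0, 0, 0, 0], [-1, 0, 0, 0, 0], [-1, 0, 0, 0.03, 0], [-1, 0, 0, 0.05, 0], [-1, 0, 0, 0.05, 0], [-1, -0.01, 0.035, 0.01, 0], [-1, -0.012, 0.04, 0, 0]]]}}

```text
t: 13.7
tcp_pos: [0.6176, -0.2177, 0.1565]
tool_rot: [0.716, 0.699, 0.001, 0.004]
force: [-0.2, 1.0, -0.7]
finger_gap: 0.999
gripper_force: 0.0
```

Request:
{"name": "move_arm", "arguments": {"increments": [[[-1, -0.012, 0.04, 0, 0], [-1, -0.013, 0.04, 0, 0], [-1, -0.013, 0.035, 0, 0], [-1, 0, 0, 0, 0], [-1, 0, 0, 0, 0], [-1, 0, 0, 0, 0]]]}}

```text
t: 14.3
tcp_pos: [0.5783, -0.1017, 0.153]
tool_rot: [0.715, 0.699, 0.0, 0.001]
force: [0.5, -0.5, 0.8]
finger_gap: 1.003
gripper_force: 0.0
```

```bash
python3 - <<'E'
from h import *
s,T,st=wrist('w5'); print(st['t'],st['tcp_pos'],yaw(st),st['q'])
print([(np.round(d['xyz'],3).tolist(),round(d['confidence'],2)) for d in manip.mark_of('float_center','wrist')][:4])
V=cv2.cvtColor(s['img'],cv2.COLOR_RGB2HSV)[...,2].astype(int)
m=V<45; m[235:]=0; m[:120]=0; blobs(s,T,m,.023,3,5)
E
```

```text
14.3 [ 0.57826808 -0.10167612  0.15297227] -1.2397443964670818 [-3.64081989e-01  5.75795682e-01  1.60423666e+00 -3.90640964e-04
  9.59986040e-01 -3.42220003e-01]
[([0.582, -0.097, 0.012], 0.87), ([0.509, 0.008, 0.008], 0.86), ([0.697, -0.081, 0.011], 0.79)]
px [236 157] [275 198] circ 581.6 -95.0 20.9 rect [581.  -96.3] [34.8 32.9] 62.4
px [499 190] [511 206] circ 811.9 -119.0 8.4 rect [ 812.8 -118.7] [10.9 16.1] 10.7
px [494 183] [499 187] circ 802.6 -106.5 3.3 rect [ 802.6 -106.5] [3.8 5.4] 88.8
```

View pics/w5.png

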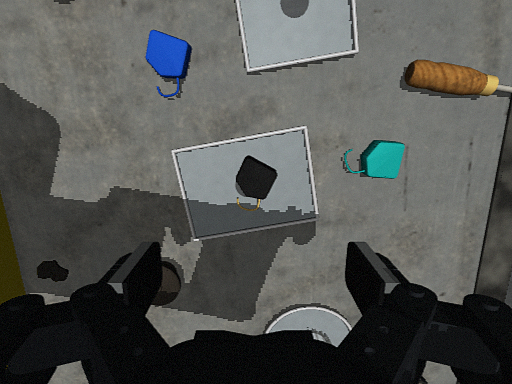

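Wrist view: black float at (256,177), its wire on the lower side at (249,203). The blue look-alike is at (168,53) and the turquoise one at (383,160). The float's corners should give its yaw.

```bash
python3 - <<'E'
from h import *
s,T,st=wrist()
V=cv2.cvtColor(s['img'],cv2.COLOR_RGB2HSV)[...,2].astype(int)
print(V[150:212:3,230:284:3])
m=(V<45); m[215:]=0;m[:140]=0;m[:,:225]=0;m[:,290:]=0
g=cv2.morphologyEx((m*255).astype(np.uint8),cv2.MORPH_OPEN,np.ones((3,3)))
c=max(cv2.findContours(g,0,1)[0],key=cv2.contourArea); a=cv2.approxPolyDP(c,4,True)[:,0]; print(a.tolist())
Q=np.array([ray(s,*p,.023,T) for p in a]); e=np.roll(Q,-1,0)-Q; print(np.linalg.norm(e,axis=1).round(4),np.degrees(np.arctan2(e[:,1],e[:,0])).round(1))
P=[(172,151),(306,127),(317,217),(194,240)]
Q=np.array([ray(s,*p,.009,T) for p in P]); e=np.roll(Q,-1,0)-Q; print(Q.mean(0),np.linalg.norm(e,axis=1).round(4),np.degrees(np.arctan2(e[:,1],e[:,0])).round(1))
E
```

```text
[[154 151 152 156 157 154 153 152 148 151 154 150 150 150 146 148 152 148]
 [154 152 156 152 152 157 158 152 153 155 148 155 152 149 145 143 155 151]
 [152 151 158 155 157 145   0  18 168 154 156 153 153 150 149 149 148 151]
 [155 156 151 152 164   3  30  15   0  70 157 153 152 152 153 152 153 151]
 [152 155 153 151 147  26  30  28  30  16   4  70 159 149 147 147 154 151]
 [149 149 148 157  12  26  25  30  32  30  29  18   2 108 151 147 149 149]
 [154 154 155 142  31  26  26  24  27  27  24  29  31   9   7 165 146 149]
 [149 153 155  14  29  29  21  25  30  23  32  34  24  30  23   1 150 150]
 [151 153 142  29  25  28  25  24  29  32  28  30  31  32  27  21 157 147]
 [156 150  98  22  30  25  30  25  25  22  31  31  27  30  32   9 153 150]
 [157 148  31  23  19  24  27  28  27  28  29  28  32  30  23  97 151 150]
 [159 151  75  23  26  22  25  28  29  24  28  32  27  30  16 151 148 146]
 [150 149  72  75  26  20  31  29  30  26  28  28  28  24 130 145 145 144]
 [153 151 101  77  17  29  27  30  32  30  27  30  30  12 156 144 148 145]
 [151 153 157  72  87  19  29  30  27  25  21  26  34 128 149 147 149 149]
 [148 149 152 156 101  68   8  19  30  30  21  36  31 149 149 145 147 146]
 [151 146 134 126 149 146 150 159 160  41  35   0 164 145 146 150 149 152]
 [153 149 141 101 152 155 149 149 150  52 119 146 145 150 149 140 150 153]
 [ 64  72  78  91  78  70  71  76  75 116 155 150 142 145 146 143 149 148]
 [ 75  74  78  74 101  72  80  80  81 220 165 153 148 145 148 147 145 146]
 [ 75  77  75  73  76  78  69  86  82  79  78  70 149 151  70  70  97 151]]
[[246, 156], [237, 182], [246, 195], [264, 198], [276, 172]]
[0.0252 0.0147 0.0169 0.0266 0.0306] [-110.6  -57.8  -11.1   65.2  150.5]
[ 0.57379714 -0.10576285  0.009     ] [0.1258 0.0882 0.1251 0.091 ] [   8.7  -81.6 -170.    98.8]
```

Request:
{"name": "move_arm", "arguments": {"increments": [[[-1, 0.003, 0.005, -0.02, -8.3], [-1, 0, 0, -0.03, -8.3], [-1, 0, 0, -0.03, -8.2], [-1, 0, 0, -0.03, 0], [-1, 0, 0, -0.03, 0], [-1, 0, 0, -0.006, 0], [-1, 0, 0, 0, 0], [-1, 0, 0, 0, 0]]], "newtons": 25}}

```text
t: 15.25
tcp_pos: [0.5813, -0.0964, 0.0078]
tool_rot: [0.848, 0.53, 0.001, 0.001]
force: [-0.0, 0.4, -0.4]
finger_gap: 0.997
gripper_force: 0.0
```

```bash
python3 - <<'E'
from h import *
st=manip.sense(); print(st['tcp_pos'],yaw(st),st['force'])
E
```

```text
[ 0.58134954 -0.09638032  0.00779072] -26.044594266074757 [-0.00188337  0.37019937 -0.42685251]
```

Request:
{"name": "move_arm", "arguments": {"increments": [[[0.3, 0, 0, -0.003, 0], [0.7, 0, 0, 0, 0], [0.7, 0, 0, 0, 0], [0.7, 0, 0, 0, 0], [0.7, 0, 0, 0, 0], [0.7, 0, 0, 0, 0], [0.7, 0, 0, 0, 0]]]}}

```text
t: 15.95
tcp_pos: [0.5808, -0.0957, 0.0046]
tool_rot: [0.848, 0.53, 0.0, 0.0]
force: [-0.8, -0.1, 6.4]
finger_gap: 0.371
gripper_force: 25.6
```

Request:
{"name": "move_arm", "arguments": {"increments": [[[0.7, 0, 0, 0.02, 0], [0.7, 0, 0, 0.03, 0], [0.7, 0, 0, 0.03, 0], [0.7, 0.009, 0.035, 0, 8.5], [0.7, 0.009, 0.035, 0, 8.5], [0.7, 0.009, 0.035, 0, 8.5], [0.7, 0.01, 0.04, 0, 8.5], [0.7, 0, 0, 0, 0]]]}}

```text
t: 16.75
tcp_pos: [0.6179, 0.0542, 0.0837]
tool_rot: [0.654, 0.757, 0.001, -0.0]
force: [0.9, -0.8, 0.0]
finger_gap: 0.373
gripper_force: 25.0
```

Request:
{"name": "move_arm", "arguments": {"increments": [[[0.7, 0, 0, 0, 0], [0.7, 0, 0, 0, 0]]]}}

```text
t: 16.95
tcp_pos: [0.6169, 0.0487, 0.0835]
tool_rot: [0.657, 0.754, -0.0, -0.0]
force: [-0.2, -0.8, 0.2]
finger_gap: 0.369
gripper_force: 25.0
```

```bash
python3 - <<'E'
from h import *
s,T,st=wrist('w6'); print(st['tcp_pos'],yaw(st),st['force'],st['finger_gap'])
print([(np.round(d['xyz'],3).tolist(),round(d['confidence'],2)) for d in manip.mark_of('square_tray_mid','wrist')][:4])
E
```

```text
[0.61692797 0.04865498 0.08350453] 7.924657949051454 [-0.18818526 -0.76542868  0.18013268] 0.36895102246247546
[([0.612, 0.051, 0.0], 0.58)]
```

View pics/w6.png

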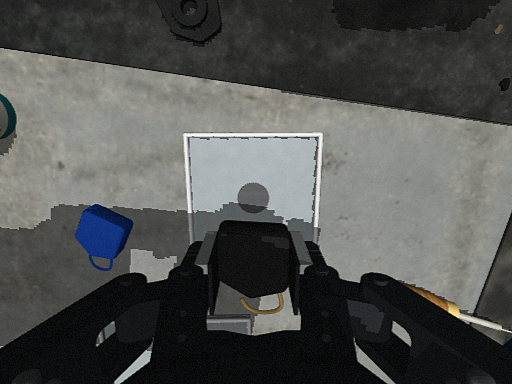

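Wrist view: float held level at (254,258) with its wire at (262,303). The square tray is in line with it, and its centre disc is at (253,198).

```bash
python3 - <<'E'
from h import *
s,T,st=wrist(); print(st['tcp_pos'])
print('disc',ray(s,253,198,.004,T)); print('mid x',ray(s,(184+322)/2,133,.009,T), 'top edge',ray(s,253,133,.009,T))
for p in [(222,222),(288,222),(216,280),(290,280),(254,258)]: print(p,ray(s,*p,.102,T))
E
```

```text
[0.61704225 0.04805697 0.083652  ]
disc [0.61803167 0.05018849 0.004     ]
mid x [0.61138632 0.0982685  0.009     ] top edge [0.61138632 0.0982685  0.009     ]
(222, 222) [0.60247358 0.0654026  0.102     ]
(288, 222) [0.63074571 0.06931947 0.102     ]
(216, 280) [0.60287441 0.03704675 0.102     ]
(290, 280) [0.63634182 0.04168468 0.102     ]
(254, 258) [0.61853944 0.05035958 0.102     ]
```

Request:
{"name": "move_arm", "arguments": {"increments": [[[0.7, 0, 0, -0.03, 0], [0.7, 0, 0, -0.03, 0], [0.7, 0, 0, -0.013, 0], [0.7, 0, 0, -0.004, 0], [0.7, 0, 0, 0, 0], [0.7, 0, 0, 0, 0], [0.7, 0, 0, -0.002, 0], [0.7, 0, 0, 0, 0]]]}}

```text
t: 17.9
tcp_pos: [0.6179, 0.0493, 0.0056]
tool_rot: [0.656, 0.755, 0.0, 0.001]
force: [-0.5, 0.9, -0.1]
finger_gap: 0.369
gripper_force: 25.0
```

Request:
{"name": "move_arm", "arguments": {"increments": [[[0.7, 0, 0, 0, 0], [0.7, 0, 0, 0, 0]]]}}

```text
t: 18.1
tcp_pos: [0.6175, 0.0494, 0.0052]
tool_rot: [0.656, 0.755, 0.0, 0.0]
force: [-0.7, -1.0, -0.0]
finger_gap: 0.37
gripper_force: 25.0
```

Request:
{"name": "move_arm", "arguments": {"increments": [[[0.7, 0, 0, -0.001, 0], [-1, 0, 0, 0, 0], [-1, 0, 0, 0, 0], [-1, 0, 0, 0, 0], [-1, 0, 0, 0.03, 0], [-1, 0, 0, 0.05, 0], [-1, 0, 0, 0.05, 0], [-1, -0.02, -0.036, 0.01, 0]]]}}

```text
t: 18.9
tcp_pos: [0.6036, 0.0153, 0.1501]
tool_rot: [0.654, 0.756, 0.005, 0.006]
force: [-0.2, -1.8, -0.7]
finger_gap: 0.999
gripper_force: 0.0
```

Request:
{"name": "move_arm", "arguments": {"increments": [[[-1, -0.02, -0.036, 0, 0], [-1, -0.02, -0.036, 0, 0], [-1, -0.02, -0.036, 0, 0], [-1, -0.02, -0.036, 0, 0], [-1, -0.02, -0.036, 0, 0], [-1, -0.017, -0.034, 0, 0], [-1, 0, 0, 0, 0], [-1, 0, 0, 0, 0]]]}}

```text
t: 19.7
tcp_pos: [0.48, -0.2013, 0.1438]
tool_rot: [0.657, 0.754, 0.0, -0.0]
force: [0.0, 0.9, 0.7]
finger_gap: 0.998
gripper_force: 0.0
```

```bash
python3 - <<'E'
from h import *
s,T,st=wrist('w7'); print(st['t'],st['tcp_pos'],yaw(st))
for n in ['valve_center','oblong_tray_mid']: print([(np.round(d['xyz'],3).tolist(),round(d['confidence'],2)) for d in manip.mark_of(n,'wrist')][:4])
V=cv2.cvtColor(s['img'],cv2.COLOR_RGB2HSV)[...,2].astype(int); m=V<70; m[235:]=0; m[:110]=0; m[:,:190]=0; m[:,330:]=0
blobs(s,T,m,.031)
E
```

```text
19.7 [ 0.47999717 -0.20133371  0.14377545] 7.839242548448352
[([0.483, -0.198, 0.019], 0.79)]
[([0.57, -0.103, 0.003], 0.71)]
px [229 161] [280 217] circ 480.4 -202.4 26.7 rect [ 482.5 -201. ] [44.2 49.7] 7.8
px [190 185] [225 234] circ 442.5 -225.1 25.6 rect [ 444.3 -224.9] [30.7 45. ] 6.5
```

Request:
{"name": "move_arm", "arguments": {"increments": [[[-1, 0.001, 0.001, -0.03, 0], [-1, 0, 0, -0.04, 0], [-1, 0, 0, -0.04, 0], [-1, 0, 0, -0.02, 0], [-1, 0, 0, -0.004, 0], [-1, 0, 0, 0, 0], [-1, 0, 0, 0, 0]]], "newtons": 40}}

```text
t: 20.55
tcp_pos: [0.4824, -0.1996, 0.0108]
tool_rot: [0.656, 0.755, 0.0, 0.001]
force: [-0.2, -1.0, -1.0]
finger_gap: 0.997
gripper_force: 0.0
```

Request:
{"name": "move_arm", "arguments": {"increments": [[[0.4, 0, 0, 0, 0], [0.4, 0, 0, 0, 0], [0.4, 0, 0, 0, 0], [0.4, 0, 0, 0, 0], [0.4, 0, 0, 0, 0], [0.4, 0, 0, 0, 0]]]}}

```text
t: 21.15
tcp_pos: [0.4817, -0.2, 0.0111]
tool_rot: [0.656, 0.755, 0.0, 0.001]
force: [-0.7, 1.3, 7.1]
finger_gap: 0.48
gripper_force: 39.3
```

Request:
{"name": "move_arm", "arguments": {"increments": [[[0.4, 0, 0, 0.02, 0], [0.4, 0, 0, 0.03, 0], [0.4, 0, 0, 0.03, 0], [0.4, 0.03, 0.03, 0, 0], [0.4, 0.03, 0.03, 0, 0], [0.4, 0.032, 0.034, 0, 0], [0.4, 0, 0, 0, 0], [0.4, 0, 0, 0, 0]]]}}

```text
t: 21.95
tcp_pos: [0.5733, -0.1047, 0.0898]
tool_rot: [0.655, 0.755, -0.0, -0.0]
force: [-0.2, -0.7, -1.3]
finger_gap: 0.479
gripper_force: 40.6
```

Request:
{"name": "move_arm", "arguments": {"increments": [[[0.4, 0, 0, 0, 0], [0.4, 0, 0, 0, 0]]]}}

```text
t: 22.15
tcp_pos: [0.5722, -0.1066, 0.0897]
tool_rot: [0.657, 0.754, -0.0, -0.001]
force: [-0.4, 0.6, -0.8]
finger_gap: 0.481
gripper_force: 40.6
```

```bash
python3 - <<'E'
from h import *
s,T,st=wrist('w8'); print(st['t'],st['tcp_pos'],yaw(st))
print([(np.round(d['xyz'],3).tolist(),round(d['confidence'],2)) for d in manip.mark_of('oblong_tray_mid','wrist')][:4])
E
```

```text
22.15 [ 0.57218976 -0.10660826  0.08965001] 7.88626561935997
[([0.575, -0.105, 0.002], 0.65), ([0.575, -0.106, 0.094], 0.41)]
```

View pics/w8.png

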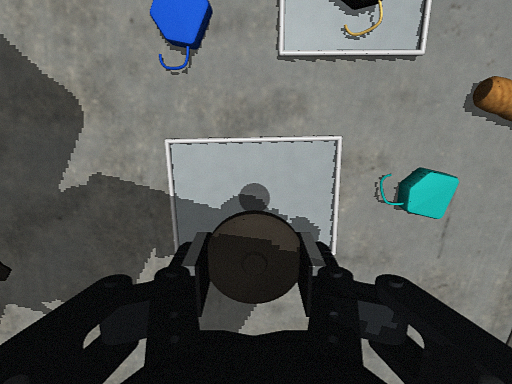

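Wrist view: valve head held level at (255,257), the oblong tray's disc at (254,196), and its upper rim corners at (166,141) and (341,137).

```bash
python3 - <<'E'
from h import *
s,T,st=wrist(); print(st['tcp_pos'])
a,b=ray(s,166,141,.009,T),ray(s,341,137,.009,T); e=(b-a)/np.linalg.norm(b-a); print(np.linalg.norm(b-a),np.degrees(np.arctan2(e[1],e[0])),(a+b)/2+.046*np.array([e[1],-e[0],0]))
print('disc',ray(s,254,196,.004,T),'valve',ray(s,255,257,.031+st['tcp_pos'][2]-.0111,T))
E
```

```text
[ 0.57251699 -0.10669639  0.08975507]
0.12604582942369105 9.189802960772408 [ 0.57507268 -0.10646927  0.009     ]
disc [ 0.57427624 -0.10456586  0.004     ] valve [ 0.5742733  -0.1030788   0.10965507]
```

Request:
{"name": "move_arm", "arguments": {"increments": [[[0.4, 0.001, -0.001, -0.03, 0], [0.4, 0, 0, -0.03, 0], [0.4, 0, 0, -0.01, 0], [0.4, 0, 0, -0.004, 0], [0.4, 0, 0, -0.001, 0], [0.4, 0, 0, 0, 0], [0.4, 0, 0, 0, 0], [0.4, 0, 0, 0, 0]]]}}

```text
t: 23.1
tcp_pos: [0.5749, -0.1069, 0.0155]
tool_rot: [0.656, 0.755, 0.0, 0.001]
force: [0.5, 1.2, -1.2]
finger_gap: 0.475
gripper_force: 40.7
```

Request:
{"name": "move_arm", "arguments": {"increments": [[[0.4, 0, 0.001, -0.0015, 0], [0.4, 0, 0, 0, 0], [-1, 0, 0, 0, 0], [-1, 0, 0, 0, 0], [-1, 0, 0, 0, 0], [-1, 0, 0, 0.03, 0], [-1, 0, 0, 0.05, 0], [-1, 0, 0, 0.05, 0]]]}}

```text
t: 23.9
tcp_pos: [0.5735, -0.1052, 0.1435]
tool_rot: [0.656, 0.755, -0.001, -0.002]
force: [2.0, -0.4, -1.1]
finger_gap: 1.003
gripper_force: 0.0
```

Request:
{"name": "move_arm", "arguments": {"increments": [[[-1, -0.02, -0.01, 0.04, 0], [-1, -0.02, -0.01, 0.04, 0], [-1, -0.02, -0.01, 0.03, 0], [-1, 0, 0, 0, 0], [-1, 0, 0, 0, 0], [-1, 0, 0, 0, 0]]]}}

```text
t: 24.5
tcp_pos: [0.514, -0.1351, 0.252]
tool_rot: [0.656, 0.755, -0.0, -0.001]
force: [-0.5, 0.2, -1.1]
finger_gap: 0.998
gripper_force: 0.0
```

```bash
python3 - <<'E'
from h import *
s,T,st=wrist('w9'); print(st['t'],st['tcp_pos'],st['force'])
b=manip.snapshot('side'); c=cv2.resize(b['img'][150:300,170:350],None,fx=2.2,fy=2.56)
cv2.imwrite('pics/end.png',cv2.resize(np.hstack([s['img'],c]),None,fx=.87,fy=1)[:,:,::-1])
for n in ['cup_center','float_center','valve_center','square_tray_mid','round_tray_mid','oblong_tray_mid']:
  for cam in ('wrist','side'): print(n,cam,[(np.round(d['xyz'],3).tolist(),round(d['confidence'],2)) for d in manip.mark_of(n,cam)][:3])
E
```

```text
24.5 [ 0.51404296 -0.13510153  0.25200642] [-0.4541187   0.16102649 -1.10651143]
cup_center wrist [([0.64, -0.295, 0.021], 0.68)]
cup_center side [([0.641, -0.29, 0.022], 0.66)]
float_center wrist [([0.62, 0.048, 0.012], 0.93), ([0.512, 0.011, 0.008], 0.9), ([0.695, -0.08, 0.011], 0.68)]
float_center side [([0.507, 0.01, 0.015], 0.83), ([0.62, 0.047, 0.013], 0.8), ([0.695, -0.078, 0.006], 0.74)]
valve_center wrist [([0.574, -0.104, 0.02], 0.8)]
valve_center side [([0.575, -0.108, 0.016], 0.93), ([0.634, -0.292, 0.006], 0.5)]
square_tray_mid wrist [([0.614, 0.052, 0.002], 0.63)]
square_tray_mid side [([0.614, 0.052, 0.008], 0.7), ([0.637, -0.295, 0.006], 0.64)]
round_tray_mid wrist [([0.636, -0.285, 0.002], 0.95), ([0.576, -0.105, 0.02], 0.43)]
round_tray_mid side [([0.637, -0.292, 0.005], 0.84)]
oblong_tray_mid wrist [([0.573, -0.104, 0.006], 0.72)]
oblong_tray_mid side [([0.572, -0.102, 0.007], 0.61)]
```

View pics/end.png

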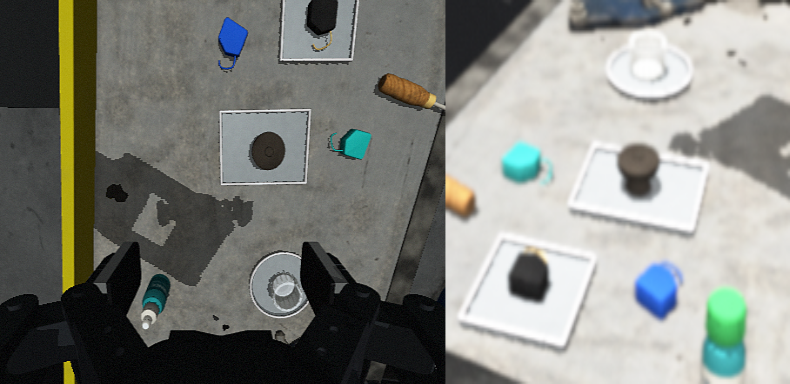

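All three parts stand in their trays: cup in the round one at (285,290), valve in the oblong one at (268,150) and float in the square one at (322,17). The bystanders haven't moved.

```bash
python3 -c "
from station import manip
print(manip.sign_off())"
```

```text
the job is handed in; nothing more can be done
None
```

The job is handed in at about 25 s of the 96 s: the filter cup stands upright in the round tray, the black float lies flat in the square tray and the vent valve stands head up in the oblong tray. Each is within a few millimetres of its tray's middle, and the bottles, screwdriver and look-alikes were left alone.

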